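# Blank off a quick coupler on the fittings bench

### The arm

A 6-joint arm with a two-finger parallel gripper is mounted at the origin on the work surface. World frame = base frame: x ahead of the robot, y to its left, z up, the work surface at z = 0. Lengths are in m, angles in rad, forces in N, time in s.
With the tool pointing down it reaches from about 0.35 to 0.975 m from the base axis. Payload 7.1 kg.
Tool frame: the origin (TCP) lies midway between the tips of the shut fingers; the grasp point (between the pads) lies 19 mm behind it; z points along the fingers, x is the direction in which the jaws open and shut, and the axes are right-handed (so a half turn about z gives the same grasp; the last joint's range is limited). The gripper opens to 88 mm and grips with 3 to 60 N. Pads are 20 mm wide; open, the fingers measure 115 mm over their backs; the gripper's body (75 mm by 178 mm) begins 61 mm behind the grasp point.
Start: joints at [1.188, 0.423, 1.63, -0, 1.089, -0.019], TCP at [0.222, 0.584, 0.223] pointing down, gripper open.
Joint ranges: [-3, 3], [-0.9, 2.11], [0.09, 2.58], [-1.31, 4.45], [0.11, 2.69], [-2.54, 2.54]. Speed limits (rad/s): [2.39, 2.39, 3.01, 3.14, 3.14, 3.14].

### API

Orientations are given as a unit quaternion [w, x, y, z].
In Python, from station import move_pose, movel, movej, command_gripper, wait, inverse_kinematics, read_camera, camera_info, MotionError, job_done, get_time, get_joint_pos, get_qvel, get_effort, get_tcp_pos, get_ee_rot, get_ft_force, get_ft_torque, get_grip_width gives the robot as it stands. Calls block until the motion is done:
- move_pose(position, orientation): joint-space move of the TCP to a pose.
- movel(position, frame=None, v=0.15, until_force=None): straight line of the TCP; frame=None keeps the orientation; v is the mean speed in m/s. With until_force (N) it stops when the force on the tool has changed by that much, and returns True; else False.
- movej(angles): joint-space move.
- command_gripper(opening): opening from 0.0 (shut) to 1.0 (fully open); the grip force is fixed at half the most; returns when the fingers have stopped.
- wait(seconds).
- inverse_kinematics(position, orientation): joint angles nearest the present ones, or None.
- read_camera(name): name is "side" or "top" or "wrist"; returns the picture (400x640x3 uint8, red, green, blue); there is no depth.
- camera_info(name): a dict with "intrinsics" (3x3 intrinsics, pixels), "dist" ([k1, k2, p1, p2, k3] as OpenCV has them; the pictures are not rectified), "T" (4x4, takes a point from camera to world coordinates); the wrist camera has in their place "tool_from_camera" (4x4, takes a point from camera to tool coordinates, whose origin is the TCP and whose axes are the tool frame's). Camera axes: x right, y up, looking along -z (the intrinsics and any distortion apply to the point x, -y, -z); pixel columns grow to the right and rows downward; lengths in m; the calibration is good to about 2 mm. A picture is of the moment at which its call begins: read the wrist's pose just before it. camera_info takes no time and is no camera call.
A pose or a line that the arm cannot do raises MotionError and nothing moves.
- job_done(): hands the job in, once; it reports no verdict.
Readings, each from a call of its own:
- get_time(): time.
- get_joint_pos(): joint angles.
- get_qvel(): joint speeds.
- get_effort(): joint torques, N m.
- get_tcp_pos(): TCP position.
- get_ee_rot(): TCP orientation.
- get_ft_force(): force on the tool from outside, world axes, zero at the start.
- get_ft_torque(): the same for the moment, N m.
- get_grip_width(): opening from 0.0 (shut) to 1.0 (fully open).
Only numpy, scipy, OpenCV 4.12 (cv2) and the standard library are available. Lean on these libraries where they do the work, as an engineer would, in place of code of your own. Each camera call takes 0.05 s, during which the arm holds its last target.

### The job

Close off the bench's air outlet with the green stop plug: pull the coupler's steel sleeve down until it stays back by itself, then take the green plug from the rack and press it, nose down, fully home in the coupler's mouth keeping hold of it until the sleeve has sprung up and locked it; then let go. Work gently: the coupler stands on a rubber bed, so never push or pull down on it with more than 2.5 kg of force; the catch and seat depths differ from one coupler to the next and must be felt for. Leave the yellow plug, the rack and the loose green fittings where they are.

Things in the scene. Friction and masses are not known exactly. Their poses are not given: they have to be found in the camera images.
- mouth (a point): Centre of the coupler's open mouth, on its top face, 110 mm above the table; the coupler points straight up (z up) from the middle of a fixed grey base plate 110 x 110 x 16 mm. Bore 24 mm wide in a brass rim 32 mm wide, straight for 14 mm; below that lie two sprung jaws (see coupler)
- sleeve (a joint): Pull-back of the coupler's sleeve: 0 = fully up (forward, locked), grows as it is pulled down, stop at 0.022 m. Spring 5 N at 0, 16 N at the stop. Pulled past a point between 5 and 20 mm (differs from coupler to coupler, not visible) it catches and, once let go, stays parked there; pulling it close to its stop always catches it
- sleeve_mid (a point): Centre of the sleeve on the coupler's axis, half-way up: a steel tube with dark grip rings round the coupler, 52 mm outside diameter, 42 mm high, sliding vertically only; its top edge is 2 mm below the mouth when up. Under the raised sleeve 38 mm of height are free down to the bed, around a 38 mm wide neck
- bed (a joint): Squash of the rubber bed under the coupler: 0 at rest, 1 mm for each 10 N that presses or pulls down on the coupler or its sleeve (mouth and sleeve sink with it). Must stay below 2.5 mm (25 N)
- plug_mid (a point): Centre of the stop plug's green ribbed grip, on its axis (z up along it). Grip 34 mm diameter, 40 mm high. Below it a steel nose 60 mm long, 22 mm diameter, with a chamfered tip (17 mm at the foot) and an 11 mm neck from 14 to 36 mm above the tip. Weighs 150 to 300 g; stands nose down in a rack hole, its grip 26 mm clear of the rack's top
- spare_mid (a point): Centre of the yellow grip of a second plug of the same size, in the rack's other hole, 84 mm from the green one (leave alone)
- rack: Wooden plug rack, fixed: block 64 x 150 x 40 mm, origin at the centre of its underside, long side along its own y, two holes 34 mm deep at y = -42 and +42 mm; which hole holds the green plug varies
- coupler: The coupler with sleeve and jaws; origin on its axis at table height, z up. Sleeve up: shut jaws stop the nose 19 to 31 mm below the mouth. Sleeve parked: the nose passes until its tip meets sprung pads 37 to 48 mm below the mouth (varies, cannot be seen). Pressing 4 to 7 mm on, against 3 to 14 N, trips the jaws: they shut over the nose's lip and the sleeve jumps up. Hard stop 8 mm past the pads
- socket: Loose green pipe socket (open tube) standing upright, 50 mm diameter, 52 mm high, origin under its centre (leave alone)
- tee: Loose green pipe tee lying flat, 90 mm long and 44 mm high with a 45 mm branch, origin under its centre (leave alone)
- plug: The green stop plug; origin at the centre of its nose's foot (the tip), 80 mm below plug_mid, z up along its axis. Fully home the tip lies 43 to 56 mm below the mouth, so the underside of the grip stands 4 to 17 mm above the mouth
There are look-alikes about, which are no part of the job. Of the things that look like the part that bears mouth, the smallest one is meant.

How it is judged:
On the way, in this order (a step that is already met when the one before it is completed fails the run):
1. the sleeve is pulled down and stays parked with nothing touching it (value of joint sleeve above 0.0035 m and contact force between the fingers and coupler below 0.1 N and distance between plug and mouth above 0.03 m), for 0.3 s.
2. the plug is pressed home with the fingers still on it, and the sleeve has sprung up (value of joint sleeve below 0.002 m and z of plug in the frame of mouth below -0.039 m and contact force between the fingers and plug above 0.5 N), for 0.1 s.
At the end, for the whole second after the job is handed in: The green plug is locked in the coupler: its tip 41 to 60 mm below the mouth, within 4 mm of the axis and 0.12 rad of upright, the sleeve fully up again (within 2 mm), the plug let go; the yellow plug is within 20 mm and the loose fittings within 30 mm of where they started (value of joint sleeve below 0.002 m and z of plug in the frame of mouth between -0.06 and -0.041 m and horizontal distance between plug and mouth below 0.004 m and angle between the z axis of plug_mid and the z axis of mouth, either way round below 0.12 rad and distance of spare_mid from where it was at the start of the episode below 0.02 m and distance of each of socket, tee from where it was at the start of the episode below 0.03 m); the robot touches nothing.
It fails at once if the rubber bed under the coupler is squashed by 2.5 mm (about 25 N, 2.5 kg) or more (value of joint bed above 0.0025 m).
It fails at once if the plug is pushed against the coupler with more than 45 N (contact force between plug and coupler above 45 N).
It fails at once if the yellow plug is disturbed (distance of spare_mid from where it was at the start of the episode above 0.03 m).
It also fails if it takes over 69 s, if anything falls off the work surface, if the arm or the gripper's body presses on something with over 40 N, if the wrist force passes 120 N, or if a joint passes its speed limit or range.

## Working session

There is one attempt and no reset: what is moved stays moved. The work goes in short steps, each a Python script; the robot and the scene stay as the last script left them, time stands still between calls to the robot, and variables do not carry over. Pictures are saved under pics/ and viewed, and the job is handed in when it is done.

```bash
mkdir -p pics; ls
python3 - <<'E'
from station import *
import cv2
print(get_time(),get_tcp_pos(),get_ee_rot())
for n in ("side","top","wrist"):
    im=read_camera(n); cv2.imwrite(f"pics/{n}0.png",im[:,:,::-1])
    print(n,camera_info(n))
E
```

```text
pics
0.0 [0.22216836 0.58358902 0.22190454] [ 4.20176004e-04  8.23348518e-01  5.67535590e-01 -6.28519953e-04]
side {'intrinsics': array([[451.18581215,   0.        , 317.87160183],
       [  0.        , 451.18581215, 203.21751572],
       [  0.        ,   0.        ,   1.        ]]), 'dist': array([-0.09800932,  0.        ,  0.        ,  0.        ,  0.        ]), 'T': array([[-0.83747021,  0.40755726, -0.36406143,  0.25106358],
       [-0.54631502, -0.60786283,  0.57623144,  0.51250674],
       [ 0.0135479 ,  0.68146889,  0.73172167,  0.72246485],
       [ 0.        ,  0.        ,  0.        ,  1.        ]])}
top {'intrinsics': array([[425.68087699,   0.        , 318.37872736],
       [  0.        , 425.68087699, 200.22316346],
       [  0.        ,   0.        ,   1.        ]]), 'dist': array([0.03045385, 0.        , 0.        , 0.        , 0.        ]), 'T': array([[ 0.03438647,  0.97617769, -0.21423046,  0.33852326],
       [-0.99940365,  0.03426268, -0.00429212,  0.02694392],
       [ 0.00315024,  0.21425029,  0.97677371,  1.10375819],
       [ 0.        ,  0.        ,  0.        ,  1.        ]])}
wrist {'intrinsics': array([[306.0200877 ,   0.        , 323.03719786],
       [  0.        , 306.0200877 , 198.03302401],
       [  0.        ,   0.        ,   1.        ]]), 'dist': array([-0.02538239,  0.        ,  0.        ,  0.        ,  0.        ]), 'tool_from_camera': array([[ 9.99999138e-01, -6.41541933e-04, -1.14580731e-03,
        -1.85243395e-04],
       [-9.17208121e-04, -9.65658163e-01, -2.59814302e-01,
        -7.09503640e-02],
       [-9.39776410e-04,  2.59815129e-01, -9.65657918e-01,
        -1.60635777e-01],
       [ 0.00000000e+00,  0.00000000e+00,  0.00000000e+00,
         1.00000000e+00]])}
```

View pics/side0.png

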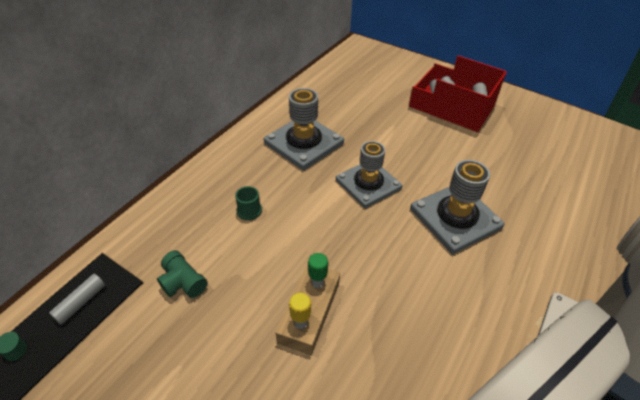

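View pics/top0.png

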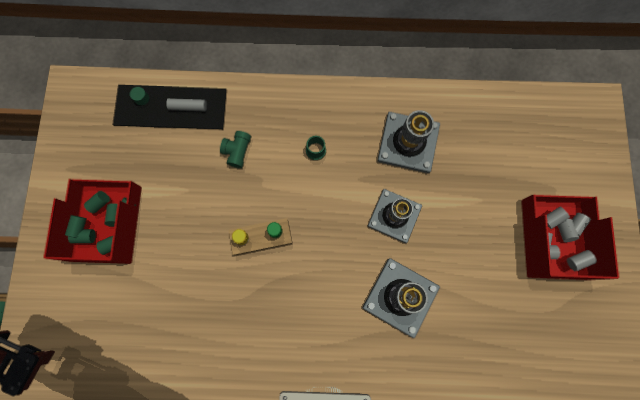

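View pics/wrist0.png

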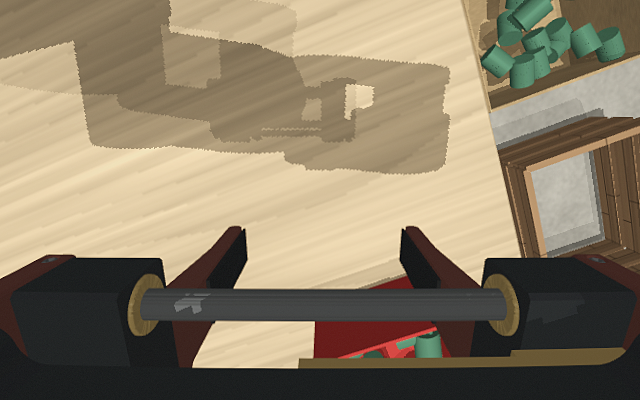

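The side picture shows three couplers with their mouths at (303,97), (372,148) and (470,171). In the top picture they are at (418,124), (401,209) and (411,297). The middle one has the smallest plate and sleeve, so I choose (401,209). The candidates for the green plug are:
- the green grip in the rack, top (274,230), which I choose
- the yellow plug (239,237)
- the socket (316,148)
- the tee (237,148)
- the green cylinder on the mat (138,95)
- the green pieces in the red bin (95,220)

Next I'll take close crops and estimate positions.

```bash
cat > h.py <<'E'
from station import *
import numpy as np, cv2
def ray(cam,u,v,T=None):
    ci=camera_info(cam); 
    if T is None: T=ci['T']
    p=cv2.undistortPoints(np.array([[[u,v]]],float),ci['intrinsics'],ci['dist'])[0,0]
    d=T[:3,:3]@np.array([p[0],-p[1],-1.]); return T[:3,3],d/np.linalg.norm(d)
def onz(cam,u,v,z,T=None):
    o,d=ray(cam,u,v,T); return o+d*(z-o[2])/d[2]
def proj(cam,P,T=None):
    ci=camera_info(cam)
    if T is None: T=ci['T']
    p=np.linalg.inv(T)@np.append(P,1); q=np.array([[p[0],-p[1],-p[2]]])
    return cv2.projectPoints(q,np.zeros(3),np.zeros(3),ci['intrinsics'],ci['dist'])[0][0,0]
def quat2R(q):
    from scipy.spatial.transform import Rotation as R
    return R.from_quat([q[1],q[2],q[3],q[0]]).as_matrix()
def wristT():
    T=np.eye(4);T[:3,:3]=quat2R(get_ee_rot());T[:3,3]=get_tcp_pos()
    return T@camera_info('wrist')['tool_from_camera']
def crop(im,x0,y0,w,h,s,name):
    cv2.imwrite(name,cv2.resize(im[y0:y0+h,x0:x0+w,::-1],None,fx=s,fy=s,interpolation=cv2.INTER_CUBIC))
def down(phi): # tool x axis at angle phi in world xy, z down
    return [0,np.cos(phi/2),np.sin(phi/2),0]
E
python3 - <<'E'
from h import *
im=cv2.imread('pics/top0.png')[:,:,::-1]
crop(im,360,180,80,70,8,'pics/c_top.png')
crop(im,220,210,80,50,8,'pics/r_top.png')
im=cv2.imread('pics/side0.png')[:,:,::-1]
crop(im,330,130,80,75,8,'pics/c_side.png')
crop(im,260,240,90,115,5,'pics/r_side.png')
print(onz('top',402,206,.110),onz('side',372,148,.11),onz('top',274,228,.106),onz('side',318,258,.106))
E
```

```text
[ 0.54938759 -0.16820791  0.11      ] [ 0.54791402 -0.16639345  0.11      ] [0.48649249 0.13386079 0.106     ] [0.48889603 0.13224066 0.106     ]
```

View pics/c_top.png

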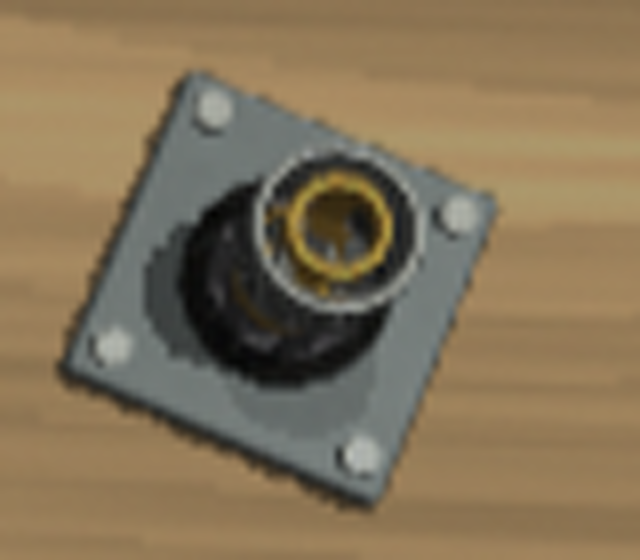

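View pics/r_top.png

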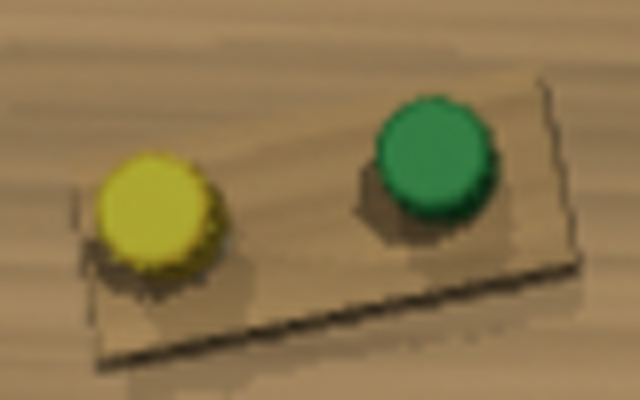

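View pics/c_side.png

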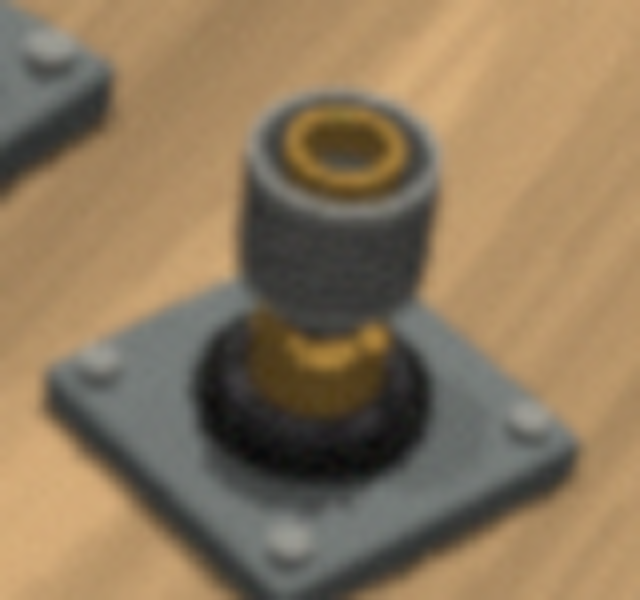

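View pics/r_side.png

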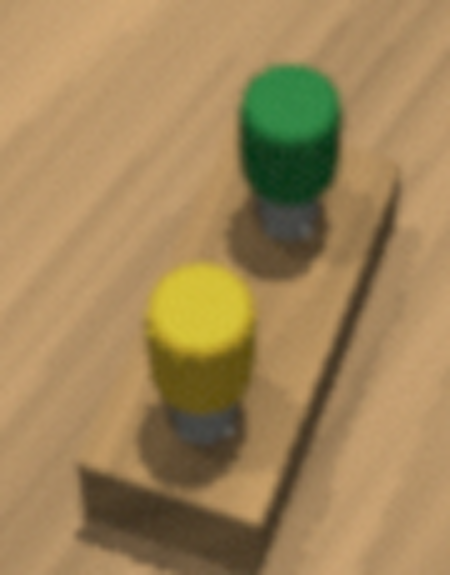

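Run:
```python
from h import *
def tri(a,b):
    (o1,d1),(o2,d2)=ray('top',*a),ray('side',*b)
    A=np.stack([d1,-d2],1);s=np.linalg.lstsq(A,o2-o1,rcond=None)[0]
    p,q=o1+s[0]*d1,o2+s[1]*d2
    return (p+q)/2,np.linalg.norm(p-q)
f=lambda x,y,x0,y0,s:((x+.5)/s-.5+x0,(y+.5)/s-.5+y0)
print('mouth',tri(f(339,226,360,180,8),f(345,148,330,130,8)),onz('top',*f(339,226,360,180,8),.11),onz('side',*f(345,148,330,130,8),.11))
print('green',tri(f(435,155,220,210,8),f(291,102,260,240,5)),onz('top',*f(435,155,220,210,8),.106),onz('side',*f(291,102,260,240,5),.106))
print('yel',tri(f(155,210,220,210,8),f(201,305,260,240,5)),onz('top',*f(155,210,220,210,8),.106),onz('side',*f(201,305,260,240,5),.106))
print('big',onz('top',419,124,.14),onz('top',411,297,.14))
for phi in(np.pi/2,-np.pi/2,0,np.pi): print(phi,inverse_kinematics([.545,-.168,.07],down(phi)),inverse_kinematics([.488,.133,.07],down(phi+.15)))
```

```text
mouth (array([ 0.54601778, -0.16792544,  0.10930314]), np.float64(0.0018348849207191985)) [ 0.54497638 -0.16802505  0.11      ] [ 0.54661368 -0.16703408  0.11      ]
green (array([0.48598924, 0.13456365, 0.10436934]), np.float64(0.003113536076941098)) [0.4842553  0.13388058 0.106     ] [0.48692362 0.13587841 0.106     ]
yel (array([0.46666891, 0.21581107, 0.10502644]), np.float64(0.0029159769892970707)) [0.46515238 0.21512168 0.106     ] [0.46777776 0.21661111 0.106     ]
big [ 0.74618524 -0.2044949   0.14      ] [ 0.33892138 -0.18024309  0.14      ]
1.5707963267948966 [-3.19882098e-01  5.60632142e-01  1.83842753e+00 -4.44089210e-16
  7.42532985e-01 -1.89067843e+00] [ 2.42549363e-01  4.92856790e-01  1.98139219e+00 -4.44089210e-16
  6.67343671e-01 -1.47824696e+00]
-1.5707963267948966 [-3.19882098e-01  5.60632142e-01  1.83842753e+00 -4.44089210e-16
  7.42532985e-01  1.25091423e+00] [ 2.42549363e-01  4.92856790e-01  1.98139219e+00 -4.44089210e-16
  6.67343671e-01  1.66334569e+00]
0 [-3.19882098e-01  5.60632142e-01  1.83842753e+00 -4.44089210e-16
  7.42532985e-01 -3.19882098e-01] [ 2.42549363e-01  4.92856790e-01  1.98139219e+00 -4.44089210e-16
  6.67343671e-01  9.25493625e-02]
3.141592653589793 None None
```

Run:
```python
from h import *
t=get_time()
move_pose([.486,.1345,.21],down(.228)); wait(.3)
T=wristT(); np.save('T_rack.npy',T); im=read_camera('wrist'); cv2.imwrite('pics/w_rack.png',im[:,:,::-1])
print(get_time()-t)
move_pose([.5455,-.168,.21],down(np.pi/2)); wait(.3)
T=wristT(); np.save('T_c.npy',T); im=read_camera('wrist'); cv2.imwrite('pics/w_c.png',im[:,:,::-1])
print(get_time()-t,get_tcp_pos(),get_ft_force())
```

```text
2.2417000000000002
4.258299999999999 [ 0.5455709  -0.16769964  0.21003776] [ 0.03695743 -0.84443408  0.10122042]
```

View pics/w_rack.png

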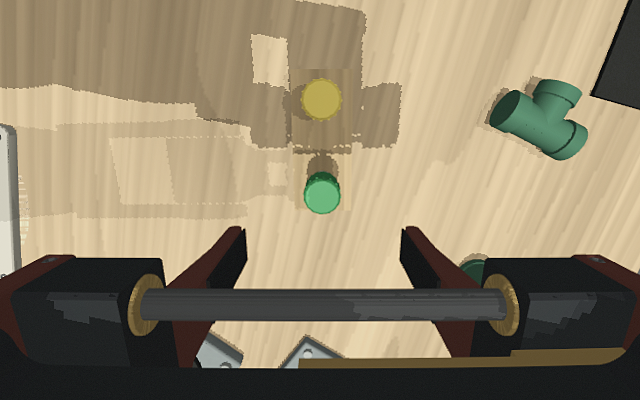

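View pics/w_c.png

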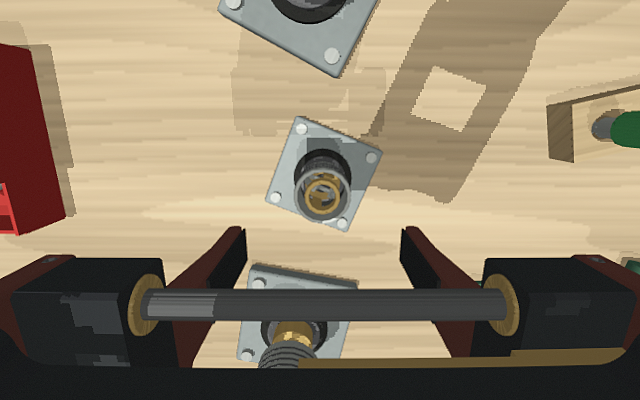

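The rack view shows the green cap at (322,196) and the yellow cap at (321,98). The coupler view shows the small coupler's brass mouth at (322,194). Now enlarging both.

Run:
```python
from h import *
for n in('rack','c'):
    crop(cv2.imread(f'pics/w_{n}.png')[:,:,::-1],285,160,75,70,8,f'pics/w_{n}z.png')
```

```text
(no output)
```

View pics/w_rackz.png

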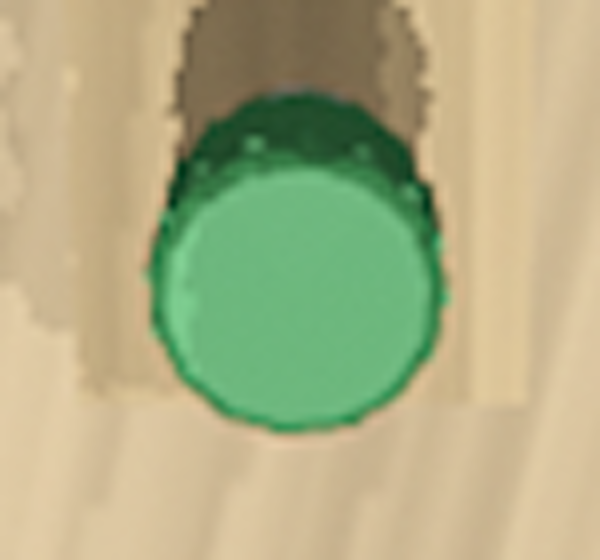

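View pics/w_cz.png

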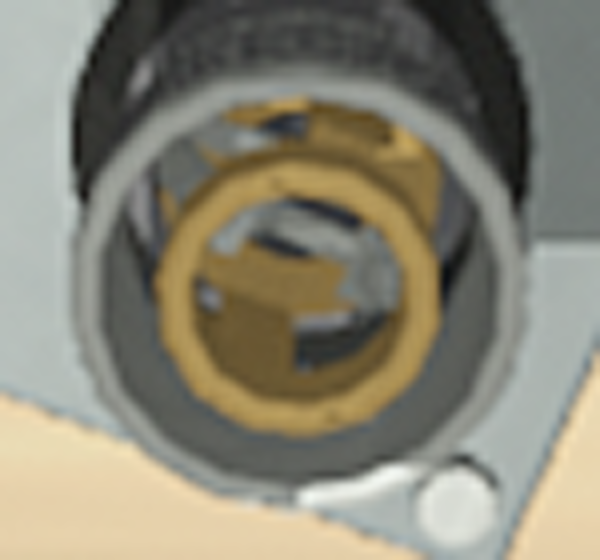

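Run:
```python
from h import *
f=lambda x,y:((x+.5)/8-.5+285,(y+.5)/8-.5+160)
Tc,Tr=np.load('T_c.npy'),np.load('T_rack.npy')
m=onz('wrist',*f(300,294),.11,Tc); m2=onz('wrist',*f(300,287),.108,Tc)
g=onz('wrist',*f(299,298),.106,Tr); y=onz('wrist',321,98,.106,Tr)
print(m,m2,g,y); d=y-g; print(np.hypot(*d[:2]),np.arctan2(-d[0],d[1]))
np.save('m.npy',m);np.save('g.npy',g)
```

```text
[ 0.54320868 -0.1683459   0.11      ] [ 0.54293304 -0.16835045  0.108     ] [0.48477203 0.13559929 0.106     ] [0.46488363 0.21755614 0.106     ]
0.08433548828137191 0.23806718626688422
```

Run:
```python
from h import *
move_pose([.545,-.168,.13],down(np.pi/2))
print(movel([.545,-.168,.068],v=.06,until_force=6),get_tcp_pos()); wait(.2)
f0=get_ft_force();print('f0',f0)
command_gripper(0.0); wait(.2)
print(get_grip_width()*88,get_ft_force()-f0,get_tcp_pos(),get_time())
im=read_camera('wrist'); cv2.imwrite('pics/w_g1.png',im[:,:,::-1])
im=read_camera('side'); crop(im,300,100,140,120,5,'pics/s_g1.png')
```

```text
False [ 0.54528433 -0.16807883  0.06834104]
f0 [1.47339578 0.18089566 0.43750907]
51.30220820524866 [-2.13459268 -6.25500473 -0.27358083] [ 0.54503537 -0.16857647  0.06805107] 7.0667
```

View pics/w_g1.png

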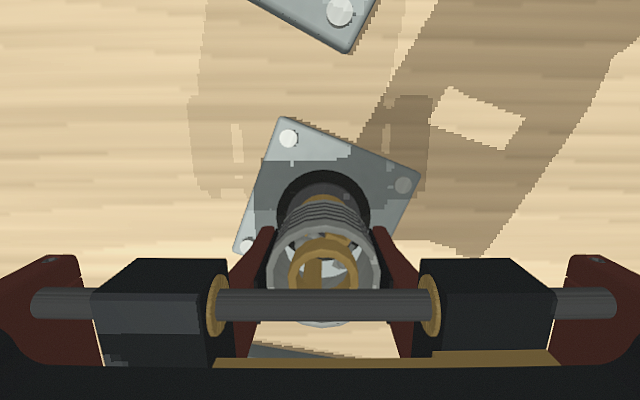

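View pics/s_g1.png

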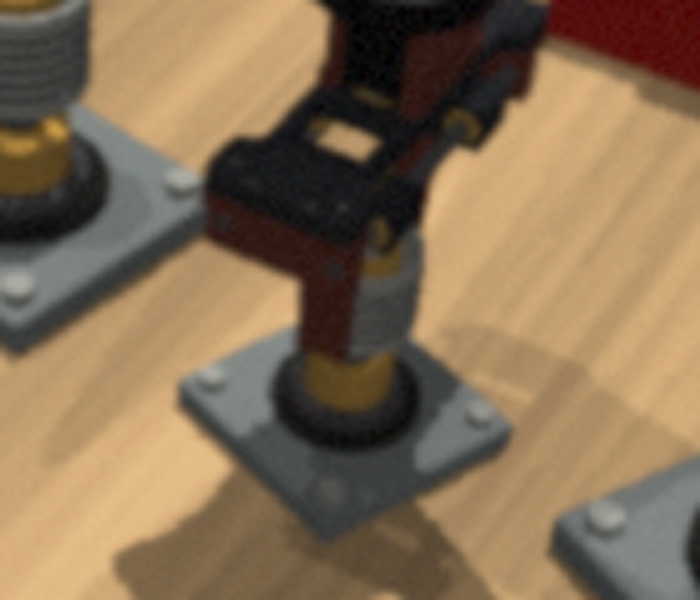

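The view shows the sleeve held between the pads, with the rim at about (323,275). The gripped width is 51 mm. Next I'll pull down in small steps.

Run:
```python
from h import *
p0=get_tcp_pos().copy(); f0=get_ft_force().copy()
for k in range(1,24):
    hit=movel([.545,-.1684,.068-.001*k],v=.02,until_force=8)
    F=get_ft_force()-f0; z=get_tcp_pos()[2]
    print(k,round((p0[2]-z)*1e3,2),F.round(2),hit)
    if F[2]>18.5: break
print(get_time(),get_tcp_pos(),get_grip_width()*88)
```

```text
1 0.63 [-2.55  1.48  5.1 ] False
2 1.59 [-1.47  1.51  3.91] False
3 2.52 [-2.53  1.42  4.89] False
4 3.51 [-1.51  1.33  5.47] False
5 4.46 [-1.8  -0.14  5.53] False
6 5.43 [-2.83  0.96  5.72] False
7 6.4 [-2.96  1.23  6.77] False
8 7.34 [-2.89  2.07  7.46] False
9 8.32 [-2.34  1.58  7.13] False
10 9.27 [-2.84  1.65  7.85] False
11 10.23 [-2.81  1.65  8.62] False
12 11.16 [-3.31  1.72  8.82] False
13 12.23 [-2.58  1.36  7.49] False
14 13.68 [-2.56  0.78  3.95] False
15 14.87 [-1.93 -0.21  3.39] False
16 15.6 [-3.19  0.39  8.61] False
17 16.38 [-4.83 -0.2  10.58] False
18 17.31 [-4.37 -0.26 11.7 ] False
19 18.29 [-3.59 -0.08 11.49] False
20 19.23 [-4.47  0.68 12.54] False
21 20.2 [-3.23  1.14 12.18] False
22 21.17 [-3.96  0.7  12.88] False
23 22.13 [-4.64  1.01 12.79] False
12.9167 [ 0.54508515 -0.16861089  0.04592048] 51.051014911006504
```

There was a clear force dip at 13–15 mm, which is the catch, and the pull is now past it. Time to release and look.

Run:
```python
from h import *
command_gripper(1.0); wait(.3)
print(get_ft_force())
movel([.545,-.168,.21],v=.12); wait(.3)
T=wristT(); np.save('T_c2.npy',T); im=read_camera('wrist'); cv2.imwrite('pics/w_c2.png',im[:,:,::-1])
crop(im,275,150,100,80,7,'pics/w_c2z.png')
print(get_time(),get_tcp_pos())
```

```text
[-0.68923478 -0.59570787  0.35152127]
15.8333 [ 0.54490437 -0.16796971  0.20976931]
```

View pics/w_c2z.png

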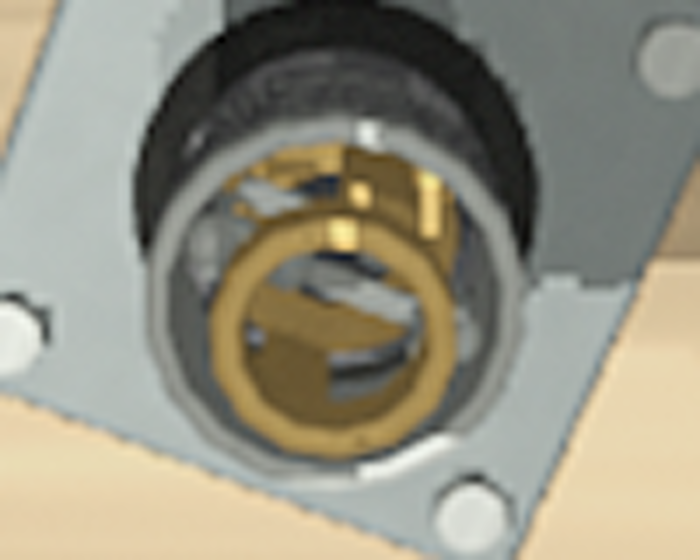

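The sleeve ring now appears smaller and sits about 4.6 px off the brass rim, where it was about 1 px before. That puts it roughly 12 mm down, so it is parked. Next is the plug.

Run:
```python
from h import *
T=np.load('T_c2.npy'); m2=onz('wrist',275+334/7-.43,150+334.5/7-.43,.11,T); print('mouth2',m2)
m=np.load('m.npy'); g=np.load('g.npy')
q=down(.238)
move_pose([g[0],g[1],.16],q)
print(movel([g[0],g[1],.070],v=.08,until_force=5),get_tcp_pos()); wait(.2)
f0=get_ft_force()
command_gripper(0.0); wait(.2)
print(get_grip_width()*88,get_ft_force()-f0,get_tcp_pos())
p=get_tcp_pos()
movel([p[0],p[1],.17],v=.08); wait(.3)
print(get_ft_force(),get_ft_force()-f0,get_time(),get_grip_width()*88)
im=read_camera('wrist'); cv2.imwrite('pics/w_p.png',im[:,:,::-1])
im=read_camera('side'); crop(im,200,180,200,170,4,'pics/s_p.png')
```

```text
mouth2 [ 0.54329558 -0.16844157  0.11      ]
False [0.48517344 0.13571083 0.07044922]
33.528619439701124 [-0.3482941   0.10420377 -0.45203683] [0.48472726 0.1355954  0.06998519]
[ 0.37836312 -0.52802761 -1.8905254 ] [ 0.60519981 -0.65440073 -2.67416755] 21.7583 33.314267428212595
```

View pics/w_p.png

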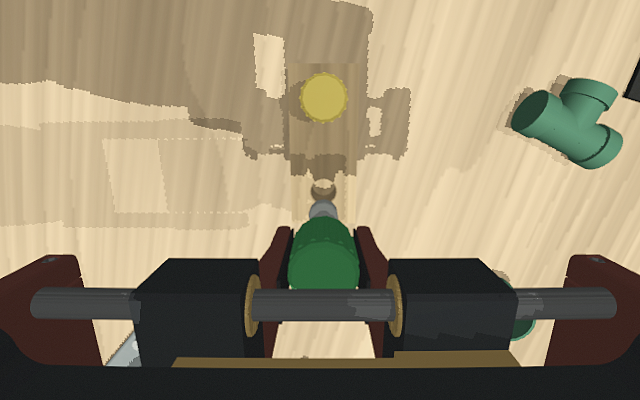

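View pics/s_p.png

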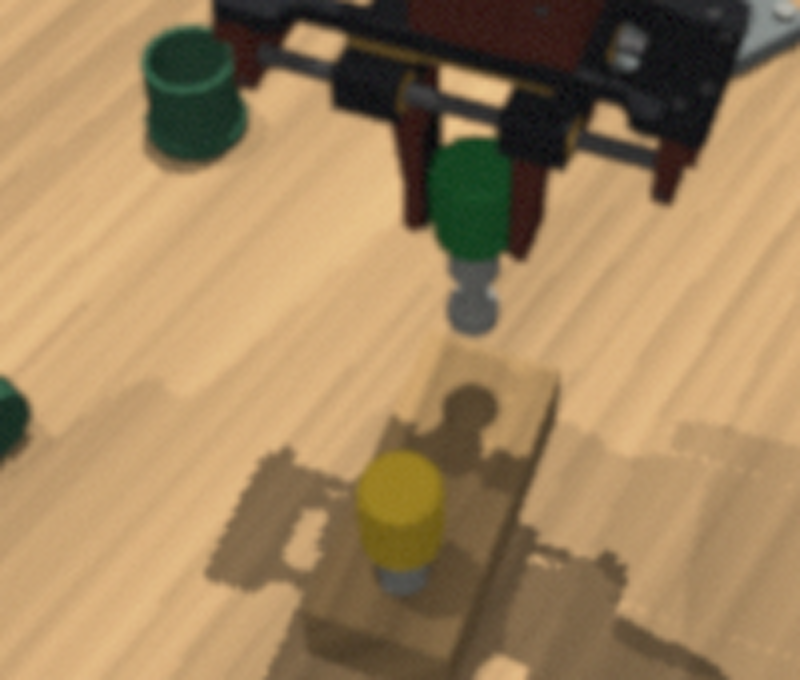

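The side view shows the plug upright in the fingers, with its nose clear of the rack and the yellow plug untouched. Moving over the mouth.

Run:
```python
from h import *
p=get_tcp_pos()
movel([p[0],p[1],.235],v=.12)
q=down(np.pi/2)
move_pose([.5433,-.1686,.235],q)
movel([.5433,-.1686,.182],v=.08); wait(.3)
print(get_tcp_pos(),get_ft_force(),get_time())
im=read_camera('wrist'); crop(im,250,130,150,120,5,'pics/w_a.png')
im=read_camera('side'); crop(im,320,90,110,90,7,'pics/s_a.png')
im=read_camera('top'); crop(im,350,160,110,90,7,'pics/t_a.png')
```

```text
[ 0.54351779 -0.16866251  0.18242364] [-0.12162469 -0.20624007 -2.15865007] 25.3333
```

View pics/w_a.png

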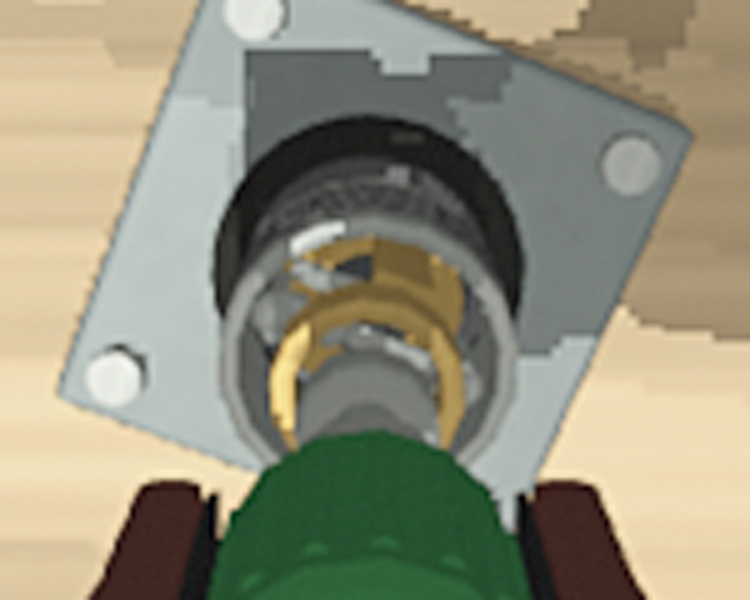

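View pics/s_a.png

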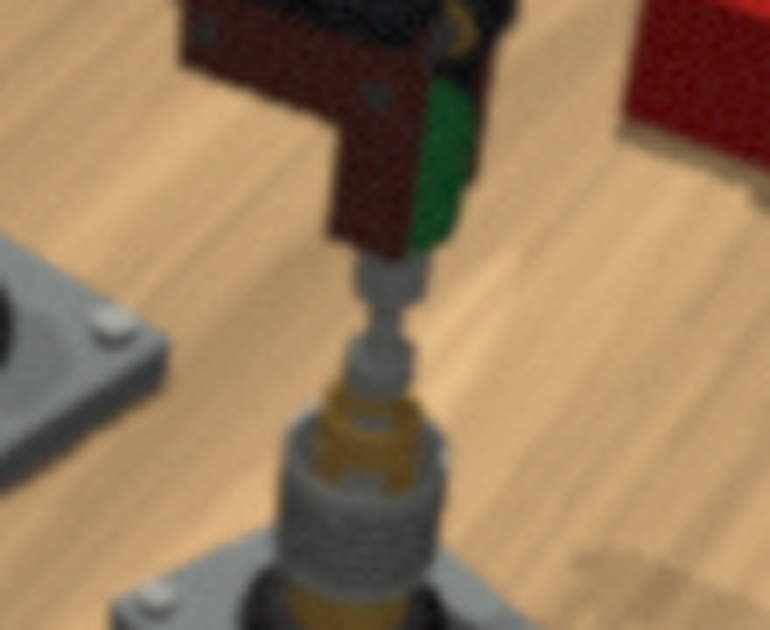

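In the wrist crop the nose is centred at x≈369 and the rim at ≈368. In the side crop the nose axis runs down to the rim centre at about 372. The sleeve is clearly parked low, so I'll insert it gently.

Run:
```python
from h import *
f0=get_ft_force()
z=.182
while z>.1425:
    z-=.002
    hit=movel([.5433,-.1686,z],v=.02,until_force=5)
    F=get_ft_force()-f0
    print(round((.174-get_tcp_pos()[2])*1e3,1),F.round(2),hit)
    if hit or abs(F[2])>5: break
print(get_time(),get_tcp_pos())
```

```text
-5.8 [-0.7  -0.69 -0.27] False
-3.8 [ 0.56 -1.03 -0.36] False
-1.8 [ 0.25 -0.06 -0.25] False
0.1 [-0.27 -0.53 -1.12] False
2.2 [-0.39 -1.16 -0.34] False
4.1 [-0.65 -0.44 -0.29] False
6.2 [ 0.38 -0.67 -0.78] False
8.1 [-0.41 -0.8  -0.01] False
10.1 [ 0.08 -0.81 -0.2 ] False
12.1 [ 0.24 -0.32 -0.17] False
14.2 [ 0.16 -1.52 -0.69] False
16.2 [-0.16 -1.1  -0.13] False
18.2 [-0.34 -1.   -0.61] False
20.1 [-0.27 -0.62 -0.44] False
22.2 [ 0.29 -0.96 -0.29] False
24.1 [ 0.49 -1.15 -0.48] False
26.2 [-0.53 -0.99  0.15] False
28.2 [-1.82 -1.54 -0.95] False
30.2 [ 0.16 -0.44  0.18] False
32.1 [-0.2  -1.23  0.57] False
30.4833 [ 0.54320982 -0.16858154  0.14185532]
```

Run:
```python
from h import *
z=get_tcp_pos()[2]; fb=get_ft_force()[2]; fm=0; f=[]
z=.142
fb=-2.16
while z>.112:
    z-=.0006
    movel([.5433,-.1686,z],v=.015,until_force=9)
    wait(.05)
    F=np.mean([get_ft_force()[2] for _ in range(3)])-fb
    d=(.174-get_tcp_pos()[2])*1e3
    print(round(d,1),round(F,2),get_ft_force()[:2].round(1))
    if F>17: print('high');break
    if fm>3 and F<fm*.6: print('drop');break
    fm=max(fm,F)
print(get_time(),get_tcp_pos(),get_grip_width()*88)
im=read_camera('side'); crop(im,320,90,110,110,6,'pics/s_b.png')
im=read_camera('wrist'); crop(im,250,130,150,120,5,'pics/w_b.png')
```

```text
32.6 0.84 [-0.4  0.3]
33.2 -0.67 [0.9 0.9]
33.8 -0.73 [-0.8  0.8]
34.4 -0.18 [-0.5 -0.5]
35.0 -0.61 [0.7 0.2]
35.6 0.46 [ 0.6 -1. ]
36.2 1.12 [0.2 0.5]
36.8 0.06 [-0.6  0.3]
37.4 -0.23 [-0.3 -0.1]
38.0 -0.11 [-0.4 -0.5]
38.6 0.32 [ 0.3 -0.4]
39.2 0.96 [-0.2  0.8]
39.8 -1.17 [0.  0.3]
40.4 0.11 [-0.2 -0.8]
41.0 0.24 [-0.5 -0.2]
41.6 -0.02 [-0.5  0. ]
42.2 1.15 [-0.6  0.1]
42.8 0.62 [-1.1 -0.8]
43.4 0.77 [1.3 0.2]
44.0 -0.39 [0. 0.]
44.6 0.76 [-0.1  0.7]
45.2 0.4 [-0.3  0.2]
45.8 0.7 [0.5 0.4]
46.2 2.67 [-0.4  0.3]
46.7 5.67 [-1.   0.2]
47.1 8.04 [-1.   1.1]
47.6 9.44 [-1.1  1. ]
48.2 9.79 [-0.8  0.8]
48.8 9.72 [-1.4  0.9]
49.4 8.94 [-1.3  0.5]
50.1 7.68 [-0.3  0.5]
50.9 7.08 [-0.9  0.7]
52.3 -0.23 [0.2 0.4]
drop
40.3833 [ 0.54300386 -0.16851251  0.12170104] 33.337032555473336
```

View pics/s_b.png

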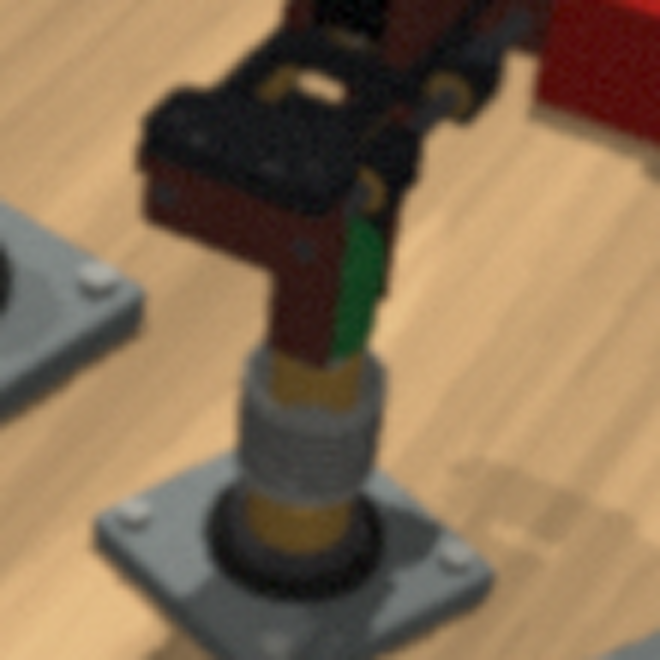

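View pics/w_b.png

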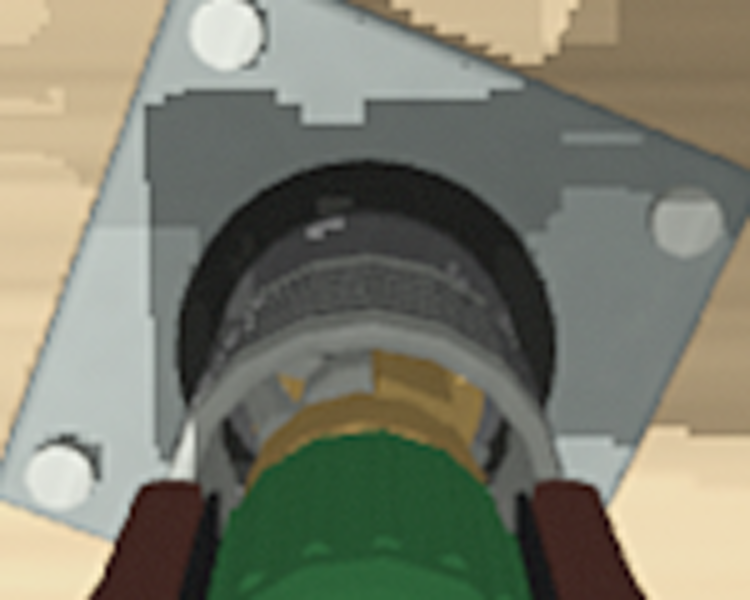

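The force rose and then dropped at 52.3 mm, but this view still shows the sleeve low. I'll look again after a wait before moving.

Run:
```python
from h import *
wait(.3)
print(get_time(),get_tcp_pos(),get_ft_force(),get_grip_width()*88)
im=read_camera('side'); crop(im,320,90,110,110,6,'pics/s_c.png')
```

```text
40.7833 [ 0.54300746 -0.16848389  0.12194274] [ 0.40882714  0.5226175  -2.41931318] 33.355594041956316
```

View pics/s_c.png

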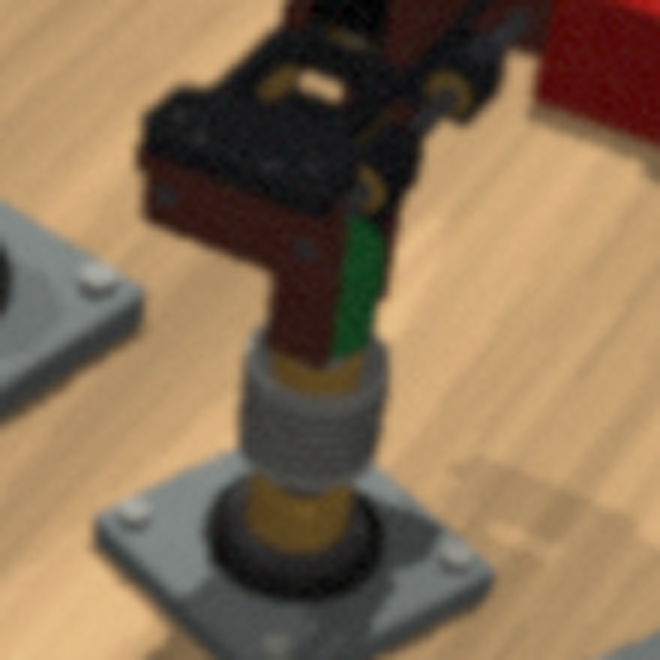

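The sleeve has tripped and is climbing slowly: its bottom edge was at y≈505 and is now at ≈490. I'll keep holding.

Run:
```python
from h import *
wait(1.0)
im=read_camera('side'); crop(im,320,90,110,110,5,'pics/s_d.png')
wait(1.0)
print(get_time(),get_tcp_pos(),get_ft_force(),get_grip_width()*88)
im=read_camera('side'); crop(im,320,90,110,110,5,'pics/s_e.png')
a=cv2.imread('pics/s_d.png');b=cv2.imread('pics/s_e.png');cv2.imwrite('pics/de.png',cv2.resize(np.hstack([a,b]),(800,400)))
im=read_camera('wrist'); crop(im,250,130,150,120,5,'pics/w_e.png')
```

```text
42.8833 [ 0.54331079 -0.16859683  0.12219118] [ 0.16751145  0.12225995 -2.83415964] 33.69440189147762
```

View pics/de.png

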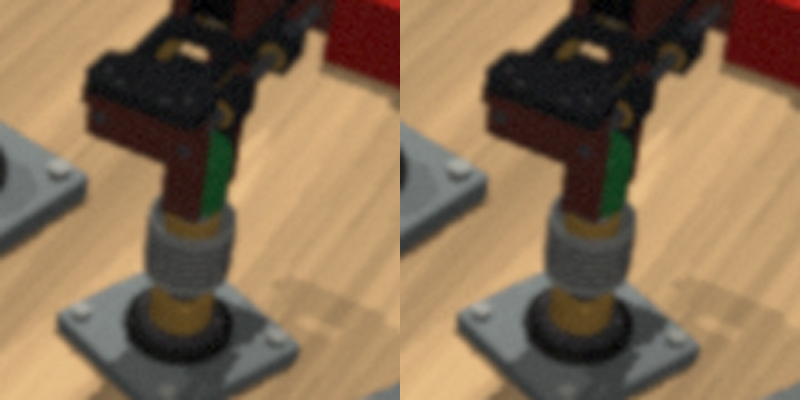

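View pics/w_e.png

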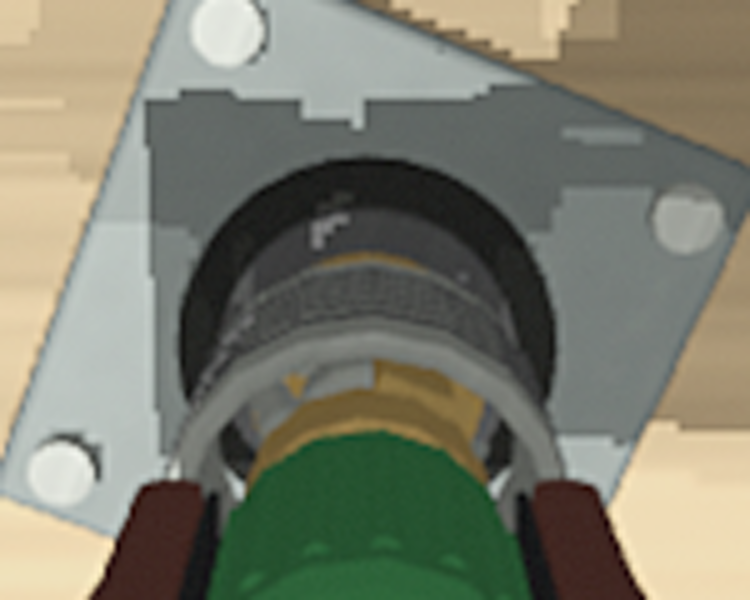

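Run:
```python
from h import *
im=read_camera('side'); cv2.imwrite('pics/side_e.png',im[:,:,::-1])
a=cv2.imread('pics/side0.png')[120:200,335:410]; b=im[120:200,335:410,::-1]
cv2.imwrite('pics/cmp.png',cv2.resize(np.hstack([a,b]),None,fx=5.3,fy=5.3,interpolation=cv2.INTER_CUBIC))
m=np.array([.5440,-.1682,0])
for z in(.108,.066,.096,.054): print(z,proj('side',m+[0,0,z]))
```

```text
0.108 [373.94532839 148.94797227]
0.066 [371.96649888 163.76882201]
0.096 [373.36856393 153.27606749]
0.054 [371.42113531 167.83942102]
```

View pics/cmp.png

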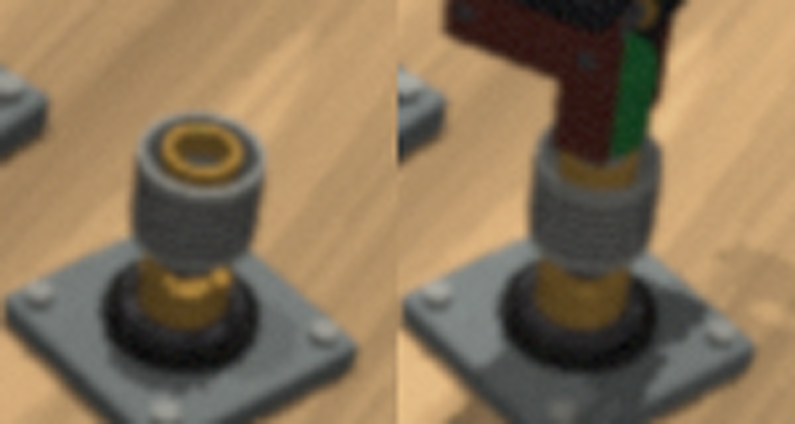

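The sleeve is still about 1.3 px (roughly 4 mm) short of fully up, so the plug isn't quite home. I'll press on gently by tenths.

Run:
```python
from h import *
fb=-2.16; ims=[]
z=.1216
while z>.1185:
    z-=.0005
    movel([.5433,-.1686,z],v=.015,until_force=9); wait(.1)
    F=np.mean([get_ft_force()[2] for _ in range(3)])-fb
    print(round((.174-get_tcp_pos()[2])*1e3,1),round(F,2),get_ft_force()[:2].round(1))
    ims.append(read_camera('side')[120:200,335:410,::-1])
    if F>15: print('high');break
print(get_time(),get_grip_width()*88)
a=cv2.imread('pics/side0.png')[120:200,335:410]
cv2.imwrite('pics/cmp2.png',cv2.resize(np.hstack([a,ims[0],ims[-1]]),None,fx=3.5,fy=3.5,interpolation=cv2.INTER_CUBIC))
```

```text
52.8 1.16 [0.2 0.2]
53.2 3.59 [-0.6  0.5]
53.7 6.52 [ 0.7 -0.4]
54.2 9.02 [ 0.2 -1.1]
54.5 8.39 [-1.1  0.3]
54.8 9.96 [-0.2  1.2]
55.0 12.63 [-1.1  0.7]
45.8333 33.435074130985384
```

View pics/cmp2.png

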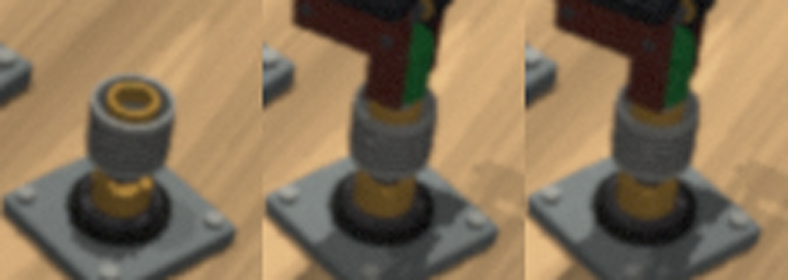

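Run:
```python
from h import *
movel([.5433,-.1686,.1212],v=.02); wait(.3)
print(get_tcp_pos(),get_ft_force(),get_time())
T=wristT(); im=read_camera('wrist'); cv2.imwrite('pics/w_f0.png',im[:,:,::-1]); np.save('T_f.npy',T)
crop(im,285,165,80,65,10,'pics/w_f.png')
m=np.load('m.npy')
for z in(.108,.106,.104,.102,.098): print(z,[( (proj('wrist',np.array([m[0]+r,m[1],z]),T)-[285,165])*10+4.5).round(0) for r in(.026,.016)])
print('rim',(proj('wrist',m+[.016,0,0],T)-[285,165])*10+4.5, 'bed sl bottom',[((proj('wrist',np.array([m[0]+.026,m[1],z]),T)-[285,165])*10+4.5).round(0) for z in (.066,.062)])
```

```text
[ 0.54320337 -0.16858447  0.12100057] [-0.4390656   0.03617554  0.93997158] 46.4417
0.108 [array([ 387., 1103.]), array([387., 959.])]
0.106 [array([ 387., 1088.]), array([387., 945.])]
0.104 [array([ 387., 1072.]), array([387., 930.])]
0.102 [array([ 387., 1057.]), array([387., 916.])]
0.098 [array([ 387., 1028.]), array([387., 889.])]
rim [387.31346014 973.83859267] bed sl bottom [array([386., 827.]), array([386., 806.])]
```

View pics/w_f.png

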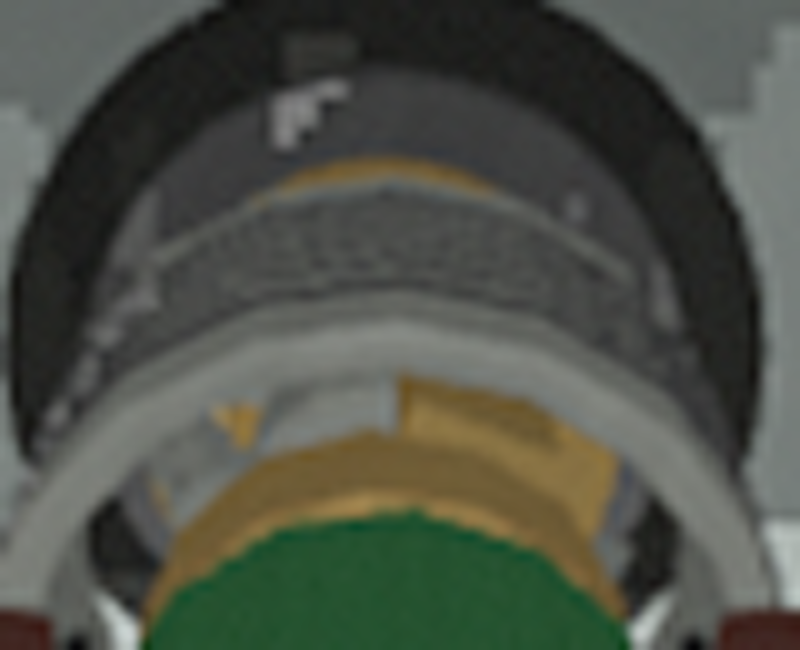

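Run:
```python
from h import *
T=np.load('T_f.npy');m=np.load('m.npy')
P=lambda r,z:((proj('wrist',np.array([m[0]-r,m[1],z]),T)-[285,165])*10+4.5).round(0)[1]
print('rim r16 z110',P(.016,.110),P(.016,.1098))
for z in(.110,.108,.106,.104,.102,.098): print(z,'outer26',P(.026,z),'bottom',P(.026,z-.042))
```

```text
rim r16 z110 479.0 478.0
0.11 outer26 314.0 bottom 165.0
0.108 outer26 306.0 bottom 159.0
0.106 outer26 297.0 bottom 154.0
0.104 outer26 289.0 bottom 148.0
0.102 outer26 281.0 bottom 143.0
0.098 outer26 265.0 bottom 132.0
```

Run:
```python
from h import *
m=np.load('m.npy')
a=cv2.imread('pics/w_c.png');b=cv2.imread('pics/w_f0.png');c=cv2.imread('pics/w_c2.png')
for n,im,T in(('up0',a,np.load('T_c.npy')),('parked',c,np.load('T_c2.npy')),('now',b,np.load('T_f.npy'))):
    P=lambda r,z:proj('wrist',np.array([m[0]-r,m[1],z]),T)[1].round(1)
    print(n,'pred rim',P(.016,.11),'outer up',P(.026,.108),'outer 4down',P(.026,.104),'12down',P(.026,.096),'bottom up',P(.026,.066),'bot 4dn',P(.026,.062))
    r0=int(P(.026,.066))-8; r1=int(P(.016,.11))+5
    print(r0,[int(x) for x in im[r0:r1,322:326].mean((1,2))])
```

```text
up0 pred rim 178.5 outer up 166.7 outer 4down 165.9 12down 164.5 bottom up 159.9 bot 4dn 159.3
151 [29, 27, 28, 27, 29, 50, 63, 60, 59, 56, 71, 76, 63, 64, 66, 70, 82, 109, 125, 143, 148, 122, 88, 76, 87, 90, 88, 84, 77, 102, 134, 142]
parked pred rim 179.4 outer up 167.6 outer 4down 166.9 12down 165.4 bottom up 160.7 bot 4dn 160.2
152 [26, 26, 28, 26, 33, 55, 65, 59, 67, 71, 63, 64, 63, 76, 104, 139, 156, 148, 128, 102, 104, 108, 96, 67, 85, 98, 97, 84, 71, 144, 192, 195]
now pred rim 212.4 outer up 195.1 outer 4down 193.5 12down 190.3 bottom up 180.5 bot 4dn 179.4
172 [53, 61, 63, 63, 63, 62, 62, 60, 66, 81, 96, 94, 73, 72, 75, 74, 75, 77, 73, 76, 78, 66, 94, 98, 99, 122, 134, 128, 123, 116, 104, 100, 107, 110, 112, 109, 94, 84, 84, 86, 86, 86, 104, 107, 73]
```

```bash
cat >> h.py <<'E'
_r=cv2.imread('pics/side0.png')
def sleeve_mm(im,full=False):
    g0=cv2.cvtColor(_r,cv2.COLOR_BGR2GRAY).astype(np.float32); g=cv2.cvtColor(im,cv2.COLOR_RGB2GRAY).astype(np.float32)
    # template: lower front part of the sleeve, with bottom edge
    t=g0[158:176,360:385]; s=4
    up=lambda a:cv2.GaussianBlur(cv2.resize(a,None,fx=s,fy=s,interpolation=cv2.INTER_CUBIC),(0,0),2)
    R=cv2.matchTemplate(up(g[154:186,357:388]),up(t),cv2.TM_CCOEFF_NORMED)
    _,v,_,l=cv2.minMaxLoc(R)
    return (l[1]/s-4)/.353, l[0]/s-3, v
E
python3 - <<'E'
from h import *
print('ref',sleeve_mm(_r0:=cv2.imread('pics/side0.png')[:,:,::-1]))
print('e',sleeve_mm(cv2.imread('pics/side_e.png')[:,:,::-1]))
for n in('s_a',): pass
print('now',sleeve_mm(read_camera('side')),get_ft_force())
movel([.5433,-.1686,.1195],v=.02,until_force=12); wait(.4)
print('pressed',sleeve_mm(read_camera('side')),get_ft_force(),get_tcp_pos())
movel([.5433,-.1686,.1225],v=.02,until_force=15); wait(.3)
print('back',sleeve_mm(read_camera('side')),get_ft_force(),get_tcp_pos(),get_time())
E
```

```text
ref (0.0, 0.0, 0.996814489364624)
e (-0.708215297450425, 0.0, 0.8394914865493774)
now (-0.708215297450425, 0.0, 0.8387115001678467) [ 0.5078883  -0.14142933  0.42101397]
pressed (-1.41643059490085, 0.25, 0.8159241080284119) [-0.96693074  0.62650133  5.22109396] [ 0.54348637 -0.16861484  0.11993245]
back (-0.708215297450425, 0.0, 0.8380038142204285) [-0.99564444  0.68919242 -1.96208855] [ 0.54313874 -0.16854706  0.12230946] 47.8917
```

Run:
```python
from h import *
a=cv2.imread('pics/side0.png')[135:180,352:395]; im=read_camera('side'); cv2.imwrite('pics/side_f.png',im[:,:,::-1]); b=im[135:180,352:395,::-1]
o=cv2.resize(np.hstack([a,b]),None,fx=9,fy=9,interpolation=cv2.INTER_CUBIC)
for k in range(0,45,5): cv2.line(o,(0,k*9+4),(o.shape[1],k*9+4),(0,255,255),1)
cv2.imwrite('pics/cmp3.png',o)
for n,i in(('0',_r),('now',im[:,:,::-1])): print(n,[int(x) for x in i[148:182,371:375].mean((1,2))])
for n,i in(('0',_r),('now',im[:,:,::-1])): print(n,'left',[int(x) for x in i[145:182,363:366].mean((1,2))])
```

```text
Traceback (most recent call last):
NameError: name '_r' is not defined
```

View pics/cmp3.png

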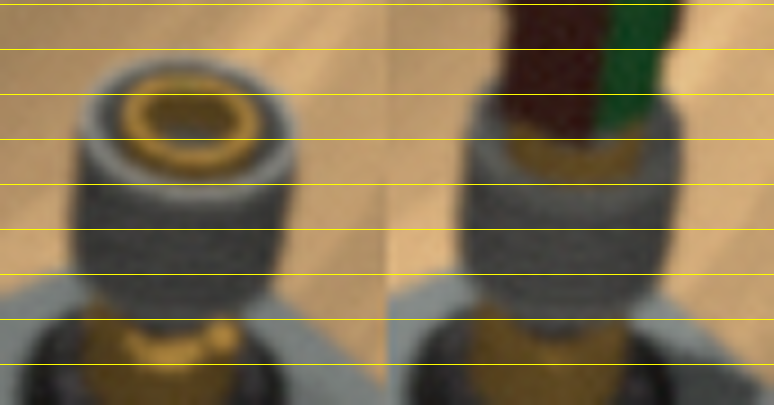

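Run:
```python
from h import *
from scipy.optimize import brentq
m=np.load('m.npy');T0,T2,Tn=[np.load(f) for f in('T_c.npy','T_c2.npy','T_f.npy')]
P=lambda r,z,T:proj('wrist',np.array([m[0]-r,m[1],z]),T)[1]
for lab,row0,row2,rown in(('inner',172.2,170.7,201.8),('peakrise',167.8,165.9,196.6),('rim',180,180.6,None)):
    r=brentq(lambda r:P(r,.108 if lab!='rim' else .11,T0)-row0,0.005,.04)
    print(lab,'r',r,'parked z',brentq(lambda z:P(r,z,T2)-row2,0.05,.13),'now z',rown and brentq(lambda z:P(r,z,Tn)-rown,0.05,.13))
```

```text
inner r 0.02114928478787418 parked z 0.09574693258102063 now z 0.10520567826564316
peakrise r 0.025009677228027754 parked z 0.09242782131292893 now z 0.1076226463238174
rim r 0.014649610832358866 parked z 0.10852215157349307 now z None
```

Run:
```python
from h import *
for k in range(1,7):
    h=movel([.5433,-.1686,.1223+.0006*k],v=.02,until_force=7); 
    F=get_ft_force(); print(round((.174-get_tcp_pos()[2])*1e3,2),F.round(2),h)
    if F[2]<-9 or h: break
im=read_camera('side'); b=im[135:180,352:395,::-1]
a=cv2.imread('pics/side0.png')[135:180,352:395]
T=wristT(); w=read_camera('wrist'); cv2.imwrite('pics/w_g0.png',w[:,:,::-1]); np.save('T_g.npy',T)
crop(w,285,165,80,65,10,'pics/w_g.png')
o=cv2.resize(np.hstack([a,b]),None,fx=9,fy=9,interpolation=cv2.INTER_CUBIC); cv2.imwrite('pics/cmp4.png',o)
print(get_time(),get_grip_width()*88)
```

```text
51.09 [ 1.66 -0.34 -1.34] False
50.44 [ 0.02 -0.6  -2.19] False
49.84 [ 0.17 -0.75 -1.8 ] False
49.25 [-0.32 -0.33 -2.58] False
48.67 [-0.27 -0.51 -2.07] False
48.04 [-0.52  0.15 -2.1 ] False
49.5417 33.19582715693764
```

View pics/w_g.png

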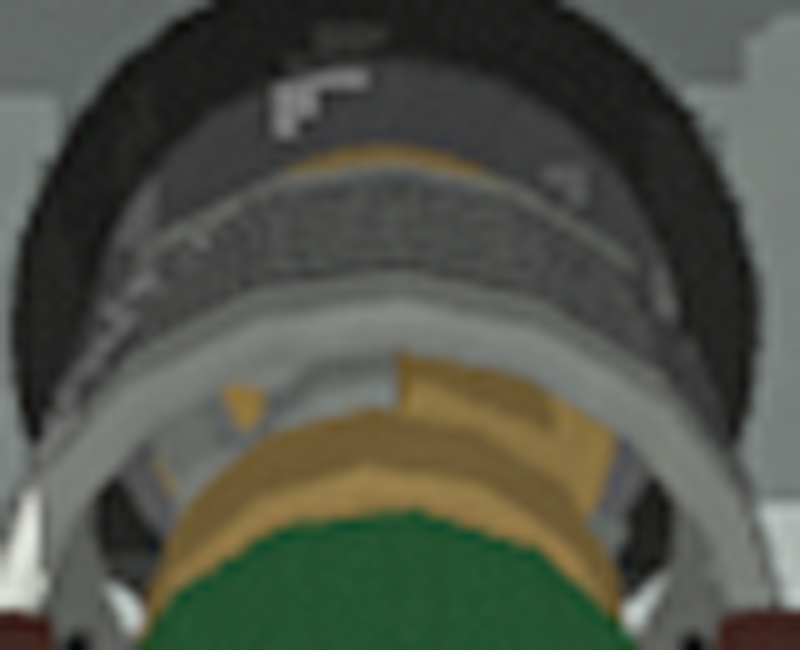

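View pics/cmp4.png

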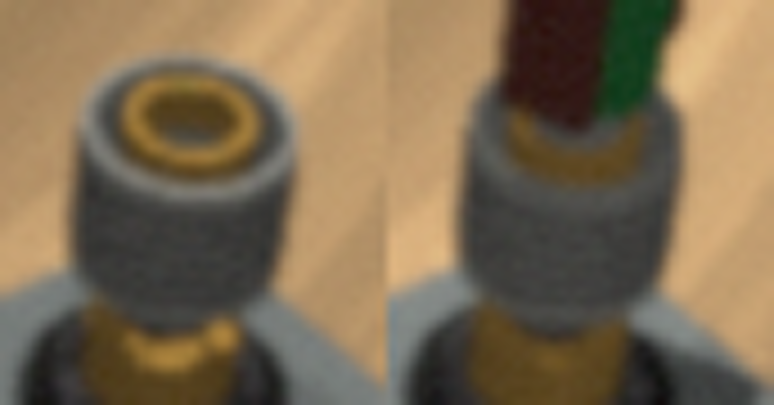

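Run:
```python
from h import *
from scipy.optimize import brentq
m=np.load('m.npy');T=np.load('T_g.npy');w=cv2.imread('pics/w_g0.png')
P=lambda r,z,T:proj('wrist',np.array([m[0]-r,m[1],z]),T)[1]
print([(i+172,int(x)) for i,x in enumerate(w[172:215,322:326].mean((1,2)))])
for z in(.108,.106,.104,.102):print(z,P(.0250,z,T),P(.02115,z,T),P(.026,z-.042,T),'rim',P(.01465,.11,T))
for k in range(1,5):
    h=movel([.5433,-.1686,.1259+.0006*k],v=.02,until_force=6); 
    F=get_ft_force(); print(round((.174-get_tcp_pos()[2])*1e3,2),F.round(2),h)
    if F[2]<-8 or h: break
print(get_time())
```

```text
[(172, 61), (173, 62), (174, 62), (175, 62), (176, 62), (177, 62), (178, 59), (179, 71), (180, 87), (181, 98), (182, 83), (183, 70), (184, 70), (185, 75), (186, 77), (187, 75), (188, 77), (189, 74), (190, 78), (191, 66), (192, 93), (193, 98), (194, 101), (195, 122), (196, 134), (197, 127), (198, 123), (199, 113), (200, 96), (201, 88), (202, 94), (203, 104), (204, 112), (205, 106), (206, 88), (207, 83), (208, 84), (209, 86), (210, 85), (211, 90), (212, 109), (213, 118), (214, 114)]
0.108 194.4621679918044 200.61840895002473 178.9009590948993 rim 211.85590206517347
0.106 193.64423731462986 199.741373536552 178.36126844928842 rim 211.85590206517347
0.104 192.84309422424246 198.88223648475807 177.83070815842962 rim 211.85590206517347
0.102 192.0582279475839 198.0404564301566 177.3090487054238 rim 211.85590206517347
47.46 [-0.39 -0.24 -2.92] False
46.85 [-0.02 -0.16 -1.38] False
46.46 [ 0.63 -0.31 -3.86] False
46.03 [ 0.54 -0.79 -6.72] False
50.5417
```

Pulling up meets firm resistance at 46.5 mm depth, so the jaws hold the lip. The wrist ring fit puts the sleeve's top edge at about 0.106–0.108 m, which is up. I'll lower a little, release, then briefly grip again so the sleeve is certain to be up while the fingers hold the plug, and retreat.

Run:
```python
from h import *
movel([.5433,-.1686,.1235],v=.03,until_force=8); wait(.1); print(get_ft_force().round(1))
command_gripper(0.55); wait(.4)
im=read_camera('side'); cv2.imwrite('pics/side_h.png',im[:,:,::-1])
f0=get_ft_force(); command_gripper(0.0); wait(.4)
print('regrip',get_grip_width()*88,(get_ft_force()-f0).round(1))
command_gripper(1.0); wait(.2)
movel([.5433,-.1686,.21],v=.12); wait(.2)
T=wristT(); w=read_camera('wrist'); np.save('T_i.npy',T); cv2.imwrite('pics/w_i0.png',w[:,:,::-1]); crop(w,275,140,100,85,7,'pics/w_i.png')
print(get_time(),get_ft_force())
```

```text
[-0.7 -0.8 -2.7]
regrip 33.180999622848546 [ 0.5 -1.7  0.4]
54.9417 [-0.33113347 -0.13815508 -0.36234204]
```

View pics/w_i.png

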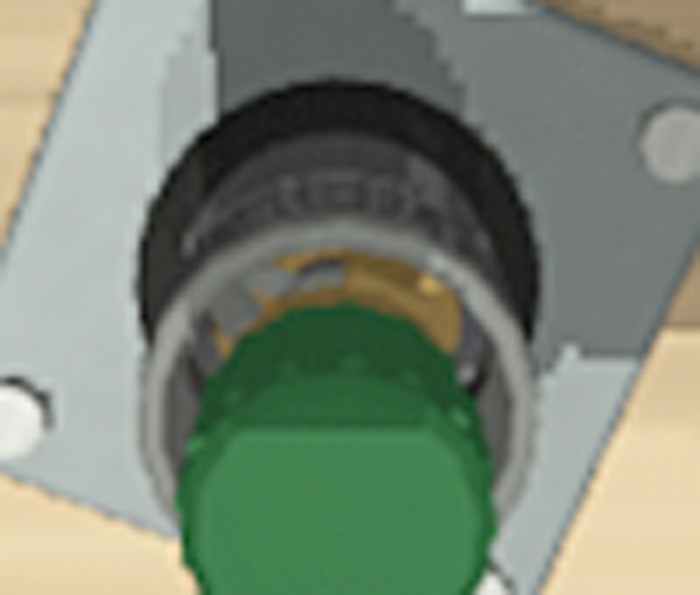

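Run:
```python
from h import *
move_pose([.47,.0,.28],down(np.pi/2)); wait(.2)
im=read_camera('side'); cv2.imwrite('pics/side_j.png',im[:,:,::-1])
a=cv2.imread('pics/side0.png')[115:185,345:400]; b=im[115:185,345:400,::-1]
o=cv2.resize(np.hstack([a,b]),None,fx=7,fy=7,interpolation=cv2.INTER_CUBIC)
for k in range(0,70,5): cv2.line(o,(0,k*7+3),(o.shape[1],k*7+3),(0,255,255),1)
cv2.imwrite('pics/cmp5.png',o)
print(get_time())
r=cv2.imread('pics/side0.png')
for c in((363,366),(371,375),(379,382)):
  for n,i in(('0',r),('now',im[:,:,::-1])): print(c,n,[int(x) for x in i[150:182,c[0]:c[1]].mean((1,2))])
T=np.load('T_i.npy');m=np.load('m.npy')
for z in(.157,.162,.166):print(z,(proj('wrist',np.array([m[0],m[1],z]),T)-[275,140])*7+3)
```

```text
56.0
(363, 366) 0 [82, 94, 106, 108, 92, 72, 61, 54, 56, 56, 59, 58, 52, 56, 57, 58, 57, 62, 68, 66, 61, 61, 60, 61, 57, 56, 53, 55, 56, 53, 47, 42]
(363, 366) now [28, 31, 30, 31, 30, 32, 30, 32, 40, 49, 57, 58, 59, 60, 60, 63, 63, 67, 72, 71, 66, 64, 62, 62, 59, 60, 61, 59, 60, 58, 53, 46]
(371, 375) 0 [76, 96, 106, 77, 69, 99, 117, 89, 67, 60, 58, 61, 59, 61, 57, 58, 55, 59, 58, 66, 68, 65, 81, 103, 106, 92, 68, 60, 59, 57, 55, 50]
(371, 375) now [65, 71, 68, 65, 67, 80, 90, 80, 73, 66, 64, 65, 63, 66, 64, 67, 63, 66, 63, 70, 72, 64, 58, 62, 67, 69, 66, 65, 64, 63, 61, 56]
(379, 382) 0 [87, 73, 70, 87, 107, 108, 85, 65, 56, 54, 55, 54, 54, 54, 57, 61, 66, 74, 90, 107, 113, 103, 83, 63, 50, 47, 45, 45, 42, 34, 32, 30]
(379, 382) now [66, 66, 72, 86, 104, 106, 87, 69, 60, 57, 60, 59, 60, 59, 61, 64, 70, 80, 99, 117, 121, 111, 89, 66, 56, 51, 51, 50, 44, 37, 31, 29]
0.157 [338.93914003 539.89815769]
0.162 [339.0014331  555.41223007]
0.166 [339.05327795 568.32374566]
```

View pics/cmp5.png

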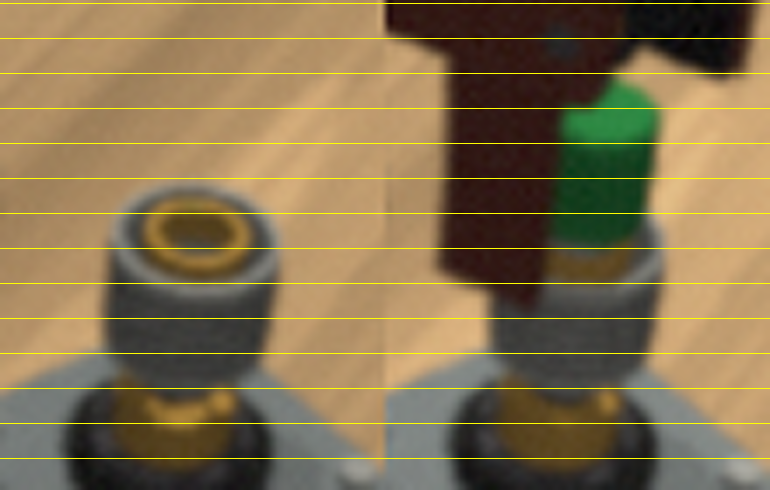

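View pics/side_j.png

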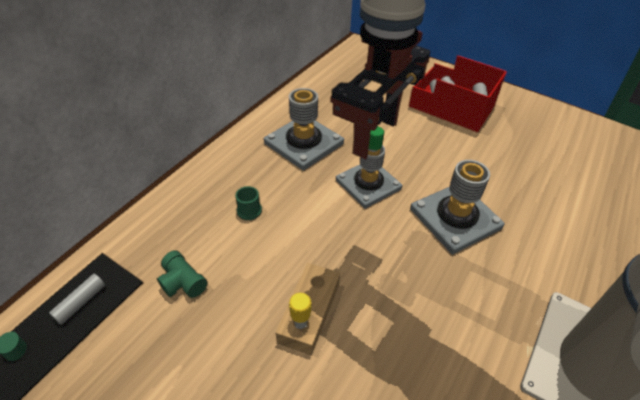

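Run:
```python
import cv2
for n in('side0','side_e','side_f','side_h','side_j'):
    i=cv2.imread(f'pics/{n}.png'); print(n,[int(x) for x in i[150:176,379:382].mean((1,2))])
```

```text
side0 [87, 73, 70, 87, 107, 108, 85, 65, 56, 54, 55, 54, 54, 54, 57, 61, 66, 74, 90, 107, 113, 103, 83, 63, 50, 47]
side_e [65, 65, 66, 66, 71, 75, 73, 69, 63, 58, 59, 58, 57, 57, 62, 64, 71, 81, 98, 116, 122, 106, 70, 44, 32, 32]
side_f [65, 66, 66, 69, 72, 74, 74, 67, 62, 60, 59, 60, 59, 58, 60, 64, 70, 81, 99, 117, 121, 107, 69, 43, 33, 29]
side_h [65, 65, 65, 68, 73, 76, 73, 69, 61, 57, 59, 60, 60, 61, 61, 63, 68, 80, 99, 117, 123, 106, 69, 42, 31, 29]
side_j [66, 66, 72, 86, 104, 106, 87, 69, 60, 57, 60, 59, 60, 59, 61, 64, 70, 80, 99, 117, 121, 111, 89, 66, 56, 51]
```

The sleeve edge profile matches the starting picture row for row, both during the hold and now. That makes the earlier "4 mm low" reading a shadow effect. The gripper is clear, so I'm handing in.

Run:
```python
from station import *
print(get_time(),get_ft_force()); job_done()
```

```text
56.0 [-0.12996002  0.49877786 -0.80304725]
the job is handed in; nothing more can be done
```

The green plug is locked in the smallest of the three couplers, the sleeve is fully up, and I handed the job in at 56 s of the 69 s allowed. No verdict was reported.

- **Sleeve:** I pulled it down about 21 mm with at most 13 N. The catch clicked at 13–15 mm, and after I let go the wrist picture showed it parked about 12–15 mm down.
- **Plug:** It entered the mouth with almost no side force. The nose met the pads at about 46 mm and tripped the jaws near 52 mm. The highest press was 12.6 N, well under the 25 N limit.
- **Lock:** A gentle pull upwards, kept under 7 N, met firm resistance at about 46.5 mm depth, so the jaws hold the plug. I then let go, gripped it again briefly to be sure of the "fingers still on it" step, and let go for good.
- **Last checks:** The final side picture shows the sleeve's edge profile at the same pixel rows as at the start. The yellow plug, rack, socket and tee look unmoved by eye.
- **Disagreement:** During the hold, some of my picture readings put the sleeve up to 4 mm low, so I pressed a little more. The edge profiles later showed it was already fully up, so the low readings were probably caused by the gripper's shadow.
- **Not measured:** I did not measure the plug's final tilt or its exact offset from the axis.

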